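# Set the stirrer to speed five and start it

### The arm

A 6-joint arm with a two-finger parallel gripper is mounted at the origin on a cart in front of the work surface, level with it; the furniture and walls round the work are solid. World frame = base frame: x ahead of the robot, y to its left, z up, the work surface at z = 0. Lengths are in m, angles in rad, forces in N, time in s.
With the tool pointing down it reaches from about 0.35 to 0.85 m from the base axis. Payload 8.1 kg.
Tool frame: the origin (TCP) lies on the mounting face of the last link; the fingertips stand 173 mm ahead of it and the grasp point (between the pads) lies 155 mm ahead of it; z points along the fingers, y is the direction in which the jaws open and shut (so a half turn about z gives the same grasp; the last joint's range is limited). The gripper opens to 85 mm and grips with 20 to 120 N. Pads are 22 mm wide; open, the fingers measure 114 mm over their backs; the gripper's body (76 mm by 85 mm) begins 54 mm behind the grasp point. The pads swing forward as they close: fully open they stand 13 mm farther back than shut.
Start: joints at [1.171, 0.13, 1.488, -0, 1.523, -0.085], TCP at [0.186, 0.571, 0.405] pointing down, gripper open.
Joint ranges: [-2.96, 2.96], [-0.89, 2.26], [0.02, 2.5], [-1.34, 4.48], [0, 2.73], [-2.66, 2.66]. Speed limits (rad/s): [2.39, 2.39, 2.79, 3.14, 3.14, 3.14].

### API

Orientations are given as a unit quaternion [w, x, y, z].
In Python, from rig import arm, camera, camera_model, job gives the robot as it stands.
- The arm moves only by the shell command python3 -m handwheel 'ROWS' [FORCE]. ROWS is JSON, one flat list of numbers, 7 for each row, row after row: the shift along the tool's x, y, z in mm, then the turn, a rotation vector about the tool's x, y, z in rad, then the opening, from 0 (shut) to 1 (fully open). In form: [dx, dy, dz, rx, ry, rz, hand, dx, dy, dz, rx, ry, rz, hand, ...]. A call has 1 to 8 rows; each row is the pose to reach, as a shift and turn from the pose measured when the call began, along the tool's axes at that moment; what a row does not reach only later rows make up. A row lasts 1/8 s, in which the tool goes at most 62.5 mm and 10.7 degrees, less where a joint would pass 70% of its speed; a pose out of reach is approached as far as the arm can. A call with a gripper value outside its range is refused whole. The fingers move at their own pace and stop on an object; FORCE is the grip in N (left out, the last holds). Time passes only in rows, so rows that repeat a pose let the fingers close. It gives the time, the measured TCP pose, the force and the opening at its end, in the units of the state.
- arm.sense(): the state, without advancing time (a new reading comes with each control period).
- camera(name): name is "scene" or "top"; returns (picture, depth): 384x512x3 uint8, red, green, blue; 384x512 float32, m along the optical axis (not along the pixel's ray), 0 where there is no reading.
- camera_model(name): a dict with "mtx" (3x3 intrinsics, pixels), "k1" (the pictures are not rectified: a ray, as slopes to the right and down, at radius r is drawn at 1 + k1 r^2 times it, then the intrinsics apply), "R" (3x3) and "t" (3): a world point X has camera coordinates R X + t. Camera axes: x right, y down, z forward; pixel columns grow to the right and rows downward; lengths in m; the calibration is good to about 2 mm. A picture is of the moment at which its call begins. camera_model takes no time and is no camera call.
- job.sign_off(): hands the job in, once; it reports no verdict.
The state is a dict: "time_s": time; "joints": joint angles; "joint_vel": joint speeds; "effort": joint torques, N m; "eef_pos": TCP position; "eef_rot": TCP orientation; "ft_force": force on the tool from outside, world axes, zero at the start; "moment": the same for the moment, N m; "finger_gap": finger opening in m.
Only numpy, scipy, OpenCV 4.12 (cv2) and the standard library are available. Lean on these libraries where they do the work, as an engineer would, in place of code of your own. Each camera call takes 0.05 s, during which the arm holds its last target. There are 200 camera calls.

### The job

With a fingertip, push the pointer lever of the stirrer's speed selector clockwise, click by click, until it stands in the fifth notch after the off dot, then press the round start button right down and let it come up again. Only push the lever from one side, do not pinch it; do not press the button before the speed is set; leave the beaker, vials, dish and wash bottle standing where they are.

Things in the scene. Friction and masses are not known exactly. Their poses are not given: they have to be found in the camera images.
- stirrer: Grey magnetic stirrer fixed on the worktop, 235 (x) by 200 (y) mm, flat deck 60 mm above the worktop; origin under its centre, x to its rear, y to its left, z up. A white plate (102 x 130 x 8 mm) with a beaker on it covers the deck's rear; the selector is on its front left, the round start button on its front right.
- selector_axis (a point): The selector's vertical axis, at deck height; axes as the stirrer's. On the deck, 52 mm from it, lie black marks 30 degrees apart: a round dot (off), 105 degrees counterclockwise (from above) of the stirrer's x axis, and then clockwise seven ticks for notches 1 to 7. Round skirt of 28 mm radius up to 7 mm, hub of 13 mm radius up to 22 mm above the deck.
- lever_point (a point): Point on the centre line of the selector's black pointer lever, 36 mm from the axis, 18 mm above the deck; x points outward along the lever, z up. The lever is a bar 12 mm thick (8 mm at its end), from 14 mm behind the axis to 44 mm in front of it, from 6 to 29 mm above the deck; a thin white line marks its pointing end.
- selector (a joint): Angle in rad: 0 = lever at the off dot, grows clockwise from above (lever direction = 105 degrees minus it, counterclockwise from the stirrer's x). Sprung notches every 0.5236: notch 5 = 2.618; stops at -0.06 and 3.725. It resists (about 3 N at 35 mm) and, pushed past half-way to the next notch, snaps on into it by itself. Starts at rest in one of notches 0 to 3.
- start (a joint): Start button travel in m: 0 = up, 0.006 = fully down; spring, 1.2 N at first to 4 N fully down; springs back when released.
- start_top (a point): Centre of the top of the round start button (plain grey, 30 mm across, in a round collar 46 mm across), 82 mm above the worktop when up; the collar's top is 72 mm above the worktop. Pressed straight down.
- beaker: Clear beaker, 50 mm across, 60 mm tall, standing on the plate; origin at its underside. To be left alone.
- vial_a: White capped vial, 41 mm across, 74 mm tall, near the stirrer's right side; origin at its underside. To be left alone.
- vial_b: A vial like the other, near the stirrer's right side; origin at its underside. To be left alone.
- dish: Small round dish, 57 mm across, 12 mm tall, near the stirrer's right side; origin at its underside. To be left alone.
- wash_water: Wash bottle with spout, 108 x 63 x 233 mm, on the right of the worktop; origin at its underside. To be left alone.

How it is judged:
By the outcome, as a careful person would: the job done as asked, in the order asked, and still so for the second after the job is handed in, with the robot touching nothing.
It also fails if it takes over 67 s, if anything falls off the work surface, if the arm or the gripper's body presses on something with over 40 N, if the wrist force passes 120 N, or if a joint passes its speed limit or range.

## Working session

There is one attempt and no reset: what is moved stays moved. The work goes in short steps, Python scripts to look and compute and a shell command to move; the robot and the scene stay as the last step left them, time stands still between calls to the robot, and variables do not carry over. Pictures are saved under pics/ and viewed, about 8 in all and at most 12, crops included, and the job is handed in when it is done.

```bash
mkdir -p pics; ls
cat > h.py <<'E'
import numpy as np, cv2
from rig import arm,camera,camera_model,job
def ray(name,u,v):
    m=camera_model(name);K=np.array(m["mtx"]);R=np.array(m["R"]);t=np.array(m["t"])
    d=np.array([(u-K[0,2])/K[0,0],(v-K[1,2])/K[1,1]]);s=d.copy()
    for _ in range(20): s=d/(1+m["k1"]*(s@s))
    return -R.T@t, R.T@np.array([s[0],s[1],1.])
def onz(name,u,v,z):
    o,d=ray(name,u,v); return o+d*(z-o[2])/d[2]
def pt(name,u,v,dep):
    o,d=ray(name,u,v); return o+d*dep
def proj(name,X):
    m=camera_model(name);c=np.array(m["R"])@X+np.array(m["t"]);s=c[:2]/c[2];s=s*(1+m["k1"]*(s@s))
    K=np.array(m["mtx"]);return s[0]*K[0,0]+K[0,2],s[1]*K[1,1]+K[1,2]
E
python3 - <<'E'
from h import *
for n in("scene","top"):
    p,d=camera(n);cv2.imwrite(f"pics/{n}0.png",p[:,:,::-1]);np.save(f"{n}0d.npy",d)
    m=camera_model(n);print(n,m)
s=arm.sense();print(s)
E
```

```text
pics
scene {'mtx': array([[405.84209716,   0.        , 256.71737739],
       [  0.        , 405.84209716, 187.7524056 ],
       [  0.        ,   0.        ,   1.        ]]), 'k1': -0.037103746764549805, 'R': array([[-7.59821220e-01, -6.50132036e-01, -2.23374261e-04],
       [-5.05583180e-01,  5.91100258e-01, -6.28479222e-01],
       [ 4.08726513e-01, -4.77418915e-01, -7.77826341e-01]]), 't': array([0.42626191, 0.33125707, 0.70626488])}
top {'mtx': array([[492.64950288,   0.        , 247.33234626],
       [  0.        , 492.64950288, 195.04305765],
       [  0.        ,   0.        ,   1.        ]]), 'k1': -0.13992345629383962, 'R': array([[ 0.0258729 , -0.99963441,  0.00785149],
       [-0.98953489, -0.02672522, -0.14179725],
       [ 0.14195524, -0.00410062, -0.98986458]]), 't': array([0.00532909, 0.54376233, 0.96356594])}
{'time_s': 0.1, 'joints': array([ 1.17060319e+00,  1.31065043e-01,  1.48918995e+00, -3.08335271e-06,
        1.52297702e+00, -8.54161182e-02]), 'joint_vel': array([-1.50618387e-03, -7.61576982e-04, -5.74129552e-04, -1.49718704e-03,
        8.26393608e-05,  9.03176261e-04]), 'effort': array([ 1.35439976e-03, -5.70945168e+01, -5.01943231e+01, -5.94953326e-05,
        7.99393456e-03, -4.03730860e-05]), 'eef_pos': array([0.18566949, 0.57032987, 0.40375064]), 'eef_rot': array([-1.95577974e-04,  1.56739405e-01,  9.87639654e-01, -7.96008295e-04]), 'ft_force': array([0.12033476, 0.14560212, 0.19173383]), 'moment': array([ 0.00923289, -0.01040001, -0.01797511]), 'finger_gap': 0.08565136111181604}
```

View pics/top0.png

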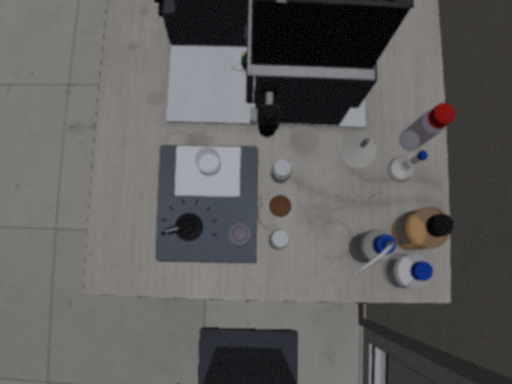

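View pics/scene0.png

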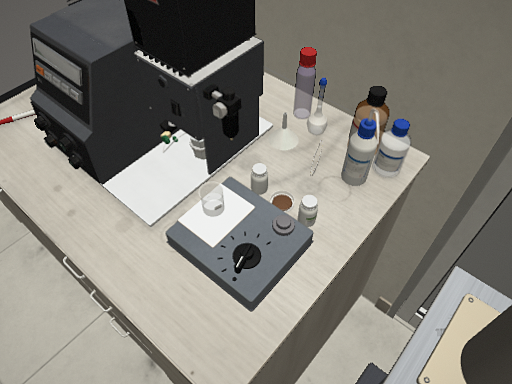

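The top view shows the stirrer at columns 157–258, rows 146–262. The selector hub is near (188,227) with its lever pointing left, and the button is near (239,234). Next I'll enlarge both views and measure.

Run:
```python
from h import *
a=cv2.imread("pics/top0.png");b=cv2.imread("pics/scene0.png")
c=cv2.resize(a[190:265,150:265],None,fx=5,fy=5,interpolation=cv2.INTER_CUBIC)
e=cv2.resize(b[200:300,200:315],None,fx=5,fy=5,interpolation=cv2.INTER_CUBIC)
c=np.clip(c*1.8,0,255).astype(np.uint8)
cv2.imwrite("pics/c1.png",c);cv2.imwrite("pics/c2.png",e)
# deck outline
d=np.load("top0d.npy")
H=np.full(d.shape,-1.);P=np.zeros(d.shape+(3,))
for v in range(130,280):
    for u in range(140,330):
        if d[v,u]>0: P[v,u]=pt("top",u,v,d[v,u]);H[v,u]=P[v,u,2]
print("deck z",np.median(H[238:258,165:220]))
m=((H>.045)&(H<.1)).astype(np.uint8);m[:,262:]=0
m=cv2.morphologyEx(m,cv2.MORPH_OPEN,np.ones((9,9)))
k=cv2.findContours(m,cv2.RETR_EXTERNAL,cv2.CHAIN_APPROX_NONE)[0];k=max(k,key=cv2.contourArea)
w=np.array([onz("top",*q[0],.06)[:2]*1000 for q in k],np.float32)
print(cv2.minAreaRect(w))
for n,x in(("hub",(188,227)),("btn",(239,234)),("beaker",(208,161)),("va",(282,170)),("vb",(280,239))):
    print(n,P[x[1],x[0]])
```

```text
Traceback (most recent call last):
  File "h.py", line 11, in pt
    o,d=ray(name,u,v); return o+d*dep
        ~~~^^^^^^^^^^
  File "h.py", line 4, in ray
    m=camera_model(name);K=np.array(m["mtx"]);R=np.array(m["R"]);t=np.array(m["t"])
ValueError: time passes only in moves, steps and waits
```

View pics/c1.png

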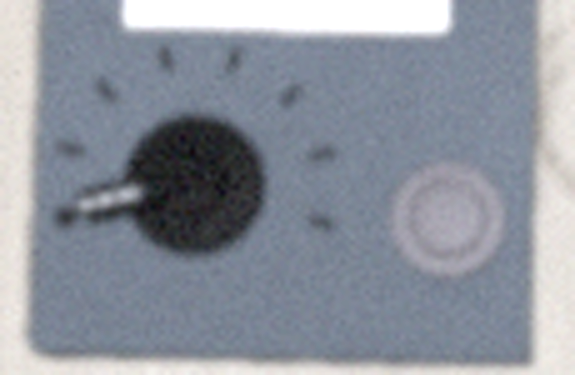

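View pics/c2.png

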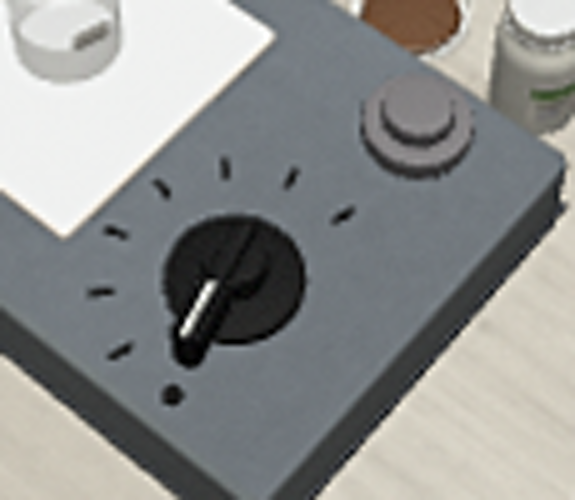

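The crops show the lever over the off dot (dot at about (66,215) in the top crop), so it is in notch 0. The notch 5 tick is at (291,95). I'll locate the axis from the marks on the z=0.06 plane.

```bash
sed -i 's/^def ray/CM={n:camera_model(n) for n in("scene","top")}\ncamera_model=CM.get\ndef ray/' h.py
python3 - <<'E'
from h import *
d=np.load("top0d.npy")
def crop(n,x,y):
    return (150+(x+.5)/5-.5,190+(y+.5)/5-.5) if n=="top" else (200+(x+.5)/5-.5,200+(y+.5)/5-.5)
tk={"top":[(66,215),(70,149),(107,89),(166,58),(234,60),(291,95),(322,153),(321,221)],
"scene":[(172,395),(120,351),(101,292),(116,232),(162,188),(225,168),(291,178),(344,215)]}
ang=np.radians(105-30*np.arange(8))
for n in tk:
    W=np.array([onz(n,*crop(n,*q),.06)[:2] for q in tk[n]])
    # rigid fit  W = c + R(phi)*52mm*(cos,sin)
    z=W[:,0]+1j*W[:,1];e=np.exp(1j*ang)*.052
    A=np.stack([e,np.ones(8)],1);s=np.linalg.lstsq(A,z,rcond=None)[0]
    print(n,"axis",s[1],"scale",abs(s[0]),"yaw deg",np.degrees(np.angle(s[0])),"res mm",np.round(abs(A@s-z)*1000,1))
for n,q,z in(("top",(447,212),.082),("scene",(419,105),.082),("top",(447,218),.072),("scene",(417,125),.072)):
    print("btn",n,z,onz(n,*crop(n,*q),z))
print("scene lever tip line end",onz("scene",*crop("scene",182,335),.089),onz("scene",*crop("scene",210,284),.089), "top",onz("top",*crop("top",82,207),.089),onz("top",*crop("top",140,192),.089))
for n,(u,v) in(("hub",(188,227)),("deck",(200,250)),("btn",(239,233)),("beaker",(208,161)),("va",(282,168)),("vb",(280,239)),("dish",(280,206))):
    print(n,pt("top",u,v,d[v,u]))
s=arm.sense();from scipy.spatial.transform import Rotation as Ro
print(Ro.from_quat(np.roll(s["eef_rot"],-1)).as_matrix().round(3))
E
```

```text
top axis (0.47444513246843184+0.13423197187723757j) scale 0.9994654372954784 yaw deg 0.20659930904325471 res mm [0.5 0.6 0.5 0.1 0.3 0.3 0.4 0.3]
scene axis (0.4733013604570786+0.13304006700383347j) scale 1.0098315420777877 yaw deg 0.44589346313971256 res mm [0.7 0.2 0.5 0.2 0.2 0.2 0.2 0.2]
btn top 0.082 [0.46489602 0.03406498 0.082     ]
btn scene 0.082 [0.46179482 0.03343885 0.082     ]
btn top 0.072 [0.4632309  0.03410779 0.072     ]
btn scene 0.072 [0.46019427 0.0359543  0.072     ]
scene lever tip line end [0.46209225 0.17398344 0.089     ] [0.46844393 0.15151782 0.089     ] top [0.46237692 0.17402297 0.089     ] [0.46879324 0.15192416 0.089     ]
hub [0.47134429 0.13207999 0.08829078]
deck [0.42872434 0.10944092 0.06513815]
btn [0.46283828 0.03398962 0.08400344]
beaker [0.59988931 0.09790232 0.09552332]
va [ 0.5944219  -0.04744281  0.07354492]
vb [ 0.45378744 -0.04565928  0.07586816]
dish [ 0.52636447 -0.04929768  0.00927733]
[[-0.951  0.31  -0.001]
 [ 0.31   0.951 -0.002]
 [ 0.    -0.002 -1.   ]]
```

Both views agree. The axis is at (0.474, 0.1335), the yaw is about 0.3°, and the lever stands at about 106°, which is notch 0. The button is at (0.463, 0.034). I'll close the fingers and push with the tool's −x side face, keeping tool x opposite to the push direction, which makes tool y the lever direction.

```bash
cat >> h.py <<'E'
from scipy.spatial.transform import Rotation as Ro
AX=np.array([.474,.1335])
def rel(target,toolx_deg):
    "shift (mm) & rotvec from the current tool pose to target xyz, tool down, tool x at angle"
    s=arm.sense();R0=Ro.from_quat(np.roll(s["eef_rot"],-1))
    a=np.radians(toolx_deg);x=[np.cos(a),np.sin(a),0];z=[0,0,-1];M=np.array([x,np.cross(z,x),z]).T
    return (R0.inv().apply(np.array(target)-s["eef_pos"])*1000).round(1),(R0.inv()*Ro.from_matrix(M)).as_rotvec().round(3)
def levpose(th,r,off,z):
    "TCP beside lever at angle th deg (world), tool x at th+90"
    a=np.radians(th);u=np.array([np.cos(a),np.sin(a)]);n=np.array([-u[1],u[0]])
    return [*(AX+u*r/1000+n*off/1000),z],th+90
E
python3 -c "
from h import *
p=levpose(105.3,36,30,.34);print(p,rel(*p))"
```

```text
([np.float64(0.43556384764751266), np.float64(0.16030787556551954), 0.34], 195.3) (array([-364.6, -312.4,   64.2]), array([-0.002, -0.001, -0.582]))
```

```bash
python3 -m handwheel '[-46,-39,0,0,0,-0.07,0.5, -92,-78,5,0,0,-0.15,0, -137,-117,12,0,0,-0.22,0, -182,-156,20,0,0,-0.29,0, -228,-195,30,0,0,-0.36,0, -273,-234,40,0,0,-0.43,0, -319,-273,52,0,0,-0.5,0, -364,-312,64,0,0,-0.58,0]' 20
python3 -c "
from h import *
print(arm.sense()['joints'])
for t,o,z in((105.3,30,.34),(105.3,30,.246)):
  p=levpose(t,36,o,z);print(rel(*p))"
```

```text
time_s: 1.1
eef_pos: [0.4357, 0.159, 0.3398]
eef_rot: [-0.0, -0.133, 0.991, -0.001]
ft_force: [1.1, 0.6, -0.3]
finger_gap: 0.0004
[ 2.39838543e-01 -2.06350554e-01  1.93571870e+00 -1.29503405e-03
  1.41296599e+00 -1.59843782e+00]
(array([-0.2,  1.3, -0.2]), array([-0.001, -0.001,  0.001]))
(array([-0.3,  1.4, 93.8]), array([-0.001, -0.001,  0.001]))
```

```bash
python3 -m handwheel '[0,1,30,0,0,0,0, 0,1,60,0,0,0,0, 0,1,80,0,0,0,0, 0,1,93,0,0,0,0, 0,1,93,0,0,0,0]'
python3 -c "
from h import *
p,d=camera('scene');cv2.imwrite('pics/s1.png',cv2.resize(p[170:310,170:340,::-1],None,fx=4,fy=4,interpolation=cv2.INTER_CUBIC))"
```

```text
time_s: 1.72
eef_pos: [0.4348, 0.1598, 0.2458]
eef_rot: [-0.001, -0.134, 0.991, -0.001]
ft_force: [-0.8, 0.4, -0.3]
finger_gap: 0.0001
```

View pics/s1.png

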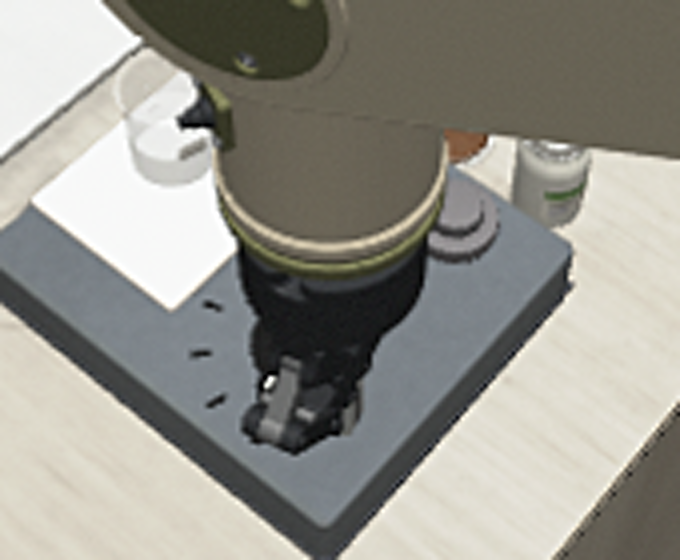

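The closed fingers stand just behind the lever at the right height. Next come the rows for the arc.

```bash
cat >> h.py <<'E'
def table(phis,off=16,z=.246):
    for f in phis:
        d,r=rel(*levpose(105.3-f,36,off,z));print(f,d.round(0),r.round(2))
E
python3 -c "
from h import *
table([0,5,10,15,18,22])"
```

```text
0 [-14.   0.   1.] [-0. -0.  0.]
5 [-18.   2.   1.] [-0.   -0.    0.09]
10 [-21.   2.   1.] [-0.   -0.    0.18]
15 [-24.   3.   1.] [-0.   -0.    0.26]
18 [-26.   4.   1.] [-0.   -0.    0.32]
22 [-29.   4.   1.] [-0.   -0.    0.38]
```

```bash
python3 -m handwheel '[-9,0,0,0,0,0,0, -14,0,0,0,0,0,0, -16,1,0,0,0,0.04,0, -18,2,0,0,0,0.09,0, -21,2,0,0,0,0.18,0]'; python3 -m handwheel '[-3,0,0,0,0,0.09,0, -6,1,0,0,0,0.15,0, -6,1,0,0,0,0.15,0]'
python3 -c "
from h import *
s=arm.sense();print(s['ft_force'],s['moment'])
table([18,25,32,36,40,45,48,50])"
```

```text
time_s: 2.4
eef_pos: [0.4552, 0.1677, 0.2471]
eef_rot: [-0.001, -0.043, 0.999, -0.001]
ft_force: [-3.2, 2.1, -0.1]
finger_gap: 0.0003
time_s: 2.78
eef_pos: [0.4617, 0.1694, 0.2476]
eef_rot: [-0.0, 0.032, 0.999, -0.0]
ft_force: [-0.8, -0.5, 1.0]
finger_gap: -0.0003
[-0.81177944 -0.4885957   0.96679391] [-0.00201504  0.03097995 -0.01301029]
18 [2. 1. 2.] [-0.   -0.   -0.02]
25 [-2.  2.  2.] [-0.  -0.   0.1]
32 [-7.  4.  2.] [-0.   -0.    0.23]
36 [-10.   4.   2.] [-0.  -0.   0.3]
40 [-12.   4.   2.] [-0.   -0.    0.37]
45 [-16.   4.   2.] [-0.   -0.    0.45]
48 [-18.   4.   2.] [-0.   -0.    0.51]
50 [-19.   4.   2.] [-0.   -0.    0.54]
```

Contact force reached about 3.8 N and then dropped to about 1 N, so the first click has happened. On to the second.

```bash
python3 -m handwheel '[-2,2,1,0,0,0.1,0, -7,4,2,0,0,0.23,0, -10,4,2,0,0,0.3,0, -12,4,2,0,0,0.37,0]'; python3 -m handwheel '[-3,0,0,0,0,0.08,0, -6,0,0,0,0,0.14,0, -6,0,0,0,0,0.14,0]'
python3 -c "
from h import *
table([48,55,62,66,70,75,78])"
```

```text
time_s: 3.28
eef_pos: [0.474, 0.1731, 0.2458]
eef_rot: [-0.0, 0.215, 0.977, -0.0]
ft_force: [0.1, 3.2, 0.1]
finger_gap: 0.0001
time_s: 3.65
eef_pos: [0.4797, 0.1706, 0.246]
eef_rot: [-0.0, 0.283, 0.959, 0.0]
ft_force: [-0.1, -0.0, -0.8]
finger_gap: 0.0002
48 [1. 2. 0.] [-0. -0. -0.]
55 [-4.  3.  0.] [-0.   -0.    0.12]
62 [-8.  4.  0.] [-0.   -0.    0.24]
66 [-11.   5.   0.] [-0.   -0.    0.31]
70 [-14.   5.   0.] [-0.   -0.    0.38]
75 [-17.   5.   0.] [-0.   -0.    0.47]
78 [-19.   5.   0.] [-0.   -0.    0.52]
```

```bash
python3 -m handwheel '[-4,3,0,0,0,0.12,0, -8,4,0,0,0,0.24,0, -11,5,0,0,0,0.31,0, -14,5,0,0,0,0.38,0]'; python3 -m handwheel '[-3,0,0,0,0,0.09,0, -5,0,0,0,0,0.14,0, -5,0,0,0,0,0.14,0]'
python3 -c "
from h import *
table([78,85,92,96,100,105,108])"
```

```text
time_s: 4.15
eef_pos: [0.4939, 0.1675, 0.2459]
eef_rot: [-0.001, 0.458, 0.889, -0.0]
ft_force: [-1.3, 0.6, 0.6]
finger_gap: -0.0002
time_s: 4.53
eef_pos: [0.4968, 0.1634, 0.246]
eef_rot: [-0.001, 0.518, 0.855, -0.0]
ft_force: [-0.5, -0.6, 0.3]
finger_gap: 0.0002
78 [-0.  2.  0.] [-0. -0.  0.]
85 [-5.  4.  0.] [-0.   -0.    0.13]
92 [-9.  5.  0.] [-0.   -0.    0.25]
96 [-12.   5.   0.] [-0.   -0.    0.32]
100 [-15.   5.   0.] [-0.   -0.    0.39]
105 [-18.   5.  -0.] [-0.   -0.    0.48]
108 [-20.   5.  -0.] [-0.   -0.    0.53]
```

```bash
python3 -m handwheel '[-5,4,0,0,0,0.13,0, -9,5,0,0,0,0.25,0, -12,5,0,0,0,0.32,0]'; python3 -m handwheel '[-3,0,0,0,0,0.07,0, -3,0,0,0,0,0.07,0]';python3 -m handwheel '[-3,0,0,0,0,0.08,0, -5,0,0,0,0,0.14,0,-5,0,0,0,0,0.14,0]'
python3 -c "
from h import *
table([108,114,118,122,126,130,134])
p,d=camera('scene');cv2.imwrite('pics/s2.png',cv2.resize(p[170:310,170:340,::-1],None,fx=4,fy=4,interpolation=cv2.INTER_CUBIC))"
```

```text
time_s: 4.9
eef_pos: [0.5069, 0.1556, 0.2461]
eef_rot: [-0.001, 0.648, 0.762, 0.0]
ft_force: [1.3, 5.0, -0.2]
finger_gap: -0.0001
time_s: 5.15
eef_pos: [0.5073, 0.1527, 0.2462]
eef_rot: [-0.001, 0.673, 0.739, 0.0]
ft_force: [-0.5, -0.6, -0.3]
finger_gap: -0.0004
time_s: 5.52
eef_pos: [0.5077, 0.1476, 0.2462]
eef_rot: [-0.001, 0.723, 0.691, 0.0]
ft_force: [0.2, 1.2, -0.5]
finger_gap: -0.0001
108 [0. 3. 0.] [-0. -0.  0.]
114 [-4.  4.  0.] [-0.   -0.    0.11]
118 [-6.  5.  0.] [-0.   -0.    0.18]
122 [-9.  6.  0.] [-0.   -0.    0.25]
126 [-12.   6.   0.] [-0.   -0.    0.32]
130 [-14.   6.   0.] [-0.   -0.    0.39]
134 [-17.   6.   0.] [-0.   -0.    0.46]
```

View pics/s2.png

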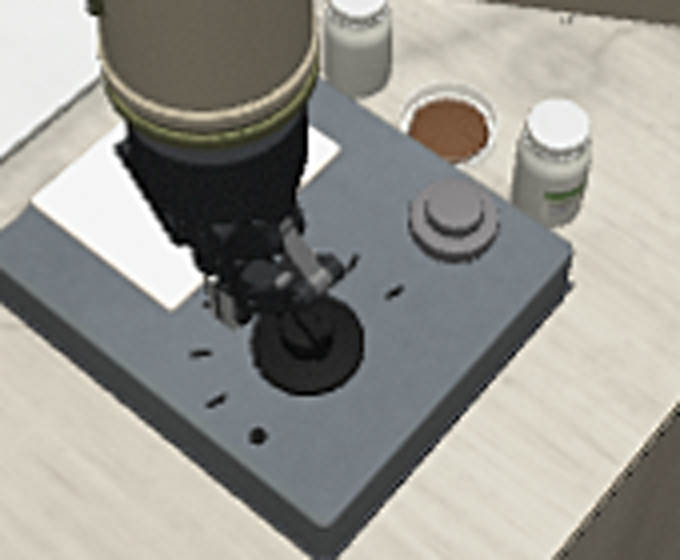

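The lever is hidden behind the fingers, but the forces fit four clicks. I'll push on to at most 134°, which can't reach the 165° needed for notch 6.

```bash
python3 -m handwheel '[-4,4,0,0,0,0.11,0, -6,5,0,0,0,0.18,0, -8,6,0,0,0,0.22,0, -9,6,0,0,0,0.25,0]'; python3 -m handwheel '[-2,0,0,0,0,0.07,0, -2,0,0,0,0,0.07,0]';python3 -m handwheel '[-2,0,0,0,0,0.07,0,-2,0,0,0,0,0.07,0]'
python3 -c "
from h import *
table([126,130,134,138])
"
```

```text
time_s: 6.08
eef_pos: [0.5133, 0.1387, 0.2462]
eef_rot: [-0.001, 0.803, 0.596, 0.0]
ft_force: [0.4, 3.2, 0.1]
finger_gap: 0.0001
time_s: 6.32
eef_pos: [0.513, 0.1367, 0.2464]
eef_rot: [-0.001, 0.823, 0.568, 0.001]
ft_force: [2.4, 2.9, -1.0]
finger_gap: -0.0001
time_s: 6.58
eef_pos: [0.5124, 0.1347, 0.2466]
eef_rot: [-0.001, 0.842, 0.54, 0.001]
ft_force: [1.7, 0.8, 0.1]
finger_gap: 0.0
126 [1. 0. 1.] [-0.   -0.   -0.07]
130 [-1.  2.  1.] [-0. -0.  0.]
134 [-4.  3.  1.] [-0.   -0.    0.07]
138 [-6.  4.  0.] [-0.   -0.    0.14]
```

```bash
python3 -m handwheel '[-2,1,0,0,0,0.03,0, -4,2,0,0,0,0.07,0,-4,2,0,0,0,0.07,0]'; python3 -m handwheel '[-2,1,0,0,0,0.05,0,-2,1,0,0,0,0.05,0]'
python3 -c "
from h import *
table([134,138])
"
```

```text
time_s: 6.95
eef_pos: [0.5124, 0.1299, 0.2464]
eef_rot: [-0.001, 0.86, 0.51, 0.0]
ft_force: [-0.4, -0.3, 0.6]
finger_gap: -0.0
time_s: 7.2
eef_pos: [0.5123, 0.1275, 0.2462]
eef_rot: [-0.001, 0.873, 0.488, 0.0]
ft_force: [0.2, 0.6, -0.4]
finger_gap: 0.0001
134 [ 3. -1.  0.] [-0.   -0.   -0.05]
138 [0. 1. 0.] [-0.   -0.    0.02]
```

The force peaked at 3–4 N and fell to about zero, so the lever has snapped into notch 5. I'll back off, rise and move over the button, then look.

```bash
python3 -m handwheel '[12,0,0,0,0,0,0, 16,0,-25,0,0,0,0, 16,0,-60,0,0,0,0,16,0,-60,0,0,0,0]'
python3 -c "
from h import *
for z in(.30,.255): print(rel([.463,.034,z],63))
"
```

```text
time_s: 7.7
eef_pos: [0.5224, 0.142, 0.3099]
eef_rot: [0.0, 0.872, 0.489, 0.003]
ft_force: [-0.2, -0.0, -0.3]
finger_gap: 0.0002
(array([-123.2,    5.8,    9.3]), array([ 0.004, -0.005, -0.078]))
(array([-123.4,    5.6,   54.3]), array([ 0.004, -0.005, -0.078]))
```

```bash
python3 -m handwheel '[-40,2,0,0,0,-0.03,0, -80,4,4,0,0,-0.06,0, -110,6,8,0,0,-0.08,0,-123,6,9,0,0,-0.08,0,-123,6,9,0,0,-0.08,0]'
python3 -c "
from h import *
p,d=camera('scene');cv2.imwrite('pics/s3.png',cv2.resize(p[170:310,170:340,::-1],None,fx=4,fy=4,interpolation=cv2.INTER_CUBIC))
print(rel([.463,.034,.258],63))"
```

```text
time_s: 8.32
eef_pos: [0.4633, 0.034, 0.3]
eef_rot: [0.0, 0.852, 0.523, 0.003]
ft_force: [0.8, -0.1, 0.0]
finger_gap: 0.0002
(array([-0.9, -0.5, 42.3]), array([ 0.004, -0.005,  0.001]))
```

View pics/s3.png

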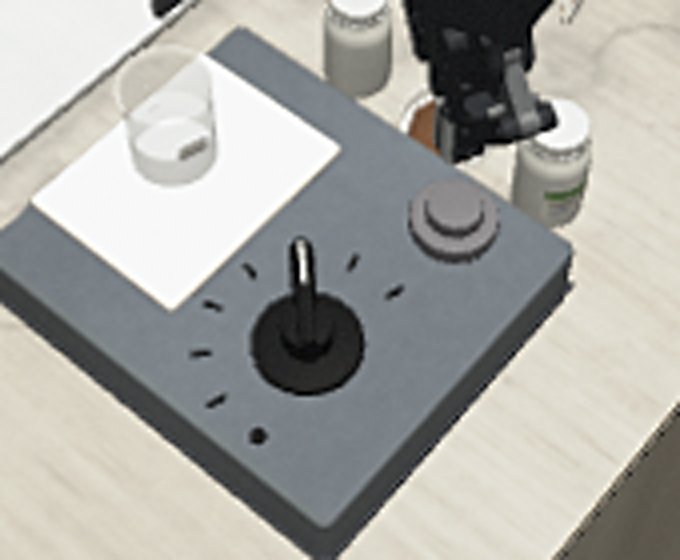

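The lever now covers tick 5 and points at (302,240). Ticks 1–4 are visible on its left and ticks 6 and 7, at (352,262) and (394,291), on its right, so it is in notch 5. Now for the button press.

```bash
python3 -m handwheel '[-1,0,20,0,0,0,0, -1,0,36,0,0,0,0, -1,0,42,0,0,0,0, -1,0,45,0,0,0,0, -1,0,47,0,0,0,0,-1,0,49,0,0,0,0,-1,0,49,0,0,0,0]'
```

```text
time_s: 9.25
eef_pos: [0.4637, 0.0337, 0.2518]
eef_rot: [0.0, 0.852, 0.523, 0.004]
ft_force: [-0.6, 0.9, 2.0]
finger_gap: -0.0001
```

```bash
python3 -m handwheel '[0,0,2,0,0,0,0, 0,0,2,0,0,0,0]';python3 -m handwheel '[0,0,1,0,0,0,0, 0,0,1,0,0,0,0]';python3 -m handwheel '[0,0,1,0,0,0,0, 0,0,1,0,0,0,0]'
```

```text
time_s: 9.5
eef_pos: [0.4638, 0.0337, 0.2499]
eef_rot: [0.001, 0.852, 0.523, 0.004]
ft_force: [-2.2, 0.2, 4.1]
finger_gap: -0.0002
time_s: 9.75
eef_pos: [0.4639, 0.0337, 0.2493]
eef_rot: [0.001, 0.852, 0.523, 0.004]
ft_force: [-4.4, 1.4, 7.2]
finger_gap: 0.0001
time_s: 10.0
eef_pos: [0.4639, 0.0337, 0.2492]
eef_rot: [0.001, 0.852, 0.523, 0.004]
ft_force: [-6.2, 0.3, 12.6]
finger_gap: -0.0
```

The force rose to 12.6 N with no further travel at TCP z 0.249, which is exactly the expected bottom, so the button is right down. Releasing and retreating.

```bash
python3 -m handwheel '[0,0,-4,0,0,0,0, 0,0,-12,0,0,0,0, 0,0,-50,0,0,0,0, 0,0,-100,0,0,0,0,0,0,-100,0,0,0,0,0,0,-100,0,0,0,0]'
python3 -c "
from h import *
p,d=camera('scene');cv2.imwrite('pics/s4.png',cv2.resize(p[150:310,150:340,::-1],None,fx=4,fy=4,interpolation=cv2.INTER_CUBIC))"
```

```text
time_s: 10.75
eef_pos: [0.4632, 0.0333, 0.3492]
eef_rot: [0.001, 0.852, 0.523, 0.004]
ft_force: [0.4, -0.3, -0.2]
finger_gap: 0.0002
```

View pics/s4.png

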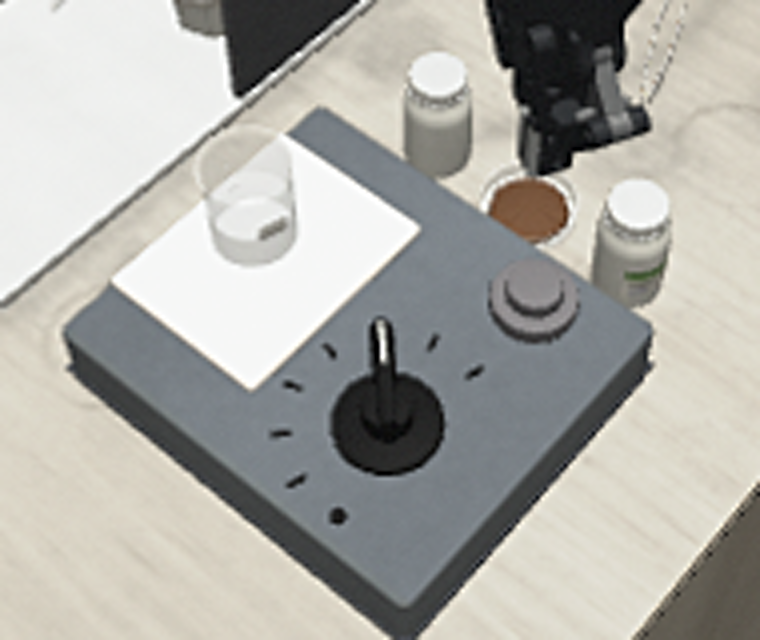

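The lever is still in notch 5, with its tip at (380,322) between ticks 4 and 6. The button is up at (535,288), and the beaker, vials and dish are standing. The gripper is clear of everything.

```bash
python3 -c "
from h import *
print(job.sign_off())"
```

```text
the job is handed in; nothing more can be done
None
```

The selector is in the fifth notch, and the start button was pressed once, after the speed was set. I handed the job in at about 11 s of robot time, against the 67 s limit.

- **Lever:** it started in notch 0. I pushed it clockwise click by click with the closed fingertips, from one side only. Pictures before and after the press show it covering the notch 5 tick, with ticks 6 and 7 still visible beyond it.
- **Button:** I pressed straight down until it stopped at its full 6 mm. The downward force reached about 13 N, with about 6 N sideways at the stop. The last picture shows it up again.
- **Other items:** the beaker, vials and dish stand where they were. The wash bottle was outside the cropped final picture, so I did not check it, but the arm never went near it.
- **Clicks 3 and 4:** the force readings alone did not clearly show these two. A picture taken then had the lever hidden behind the fingers, so the notch was only confirmed by the picture after the last push.

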